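# Swing out the folding wall hook and seat the food scoop in its notch

### The job

Swing the folding hook on the tiled upstand fully out to its stop, then hang the long-handled food scoop on it so that the blue bent end drops fully down into the notch of the orange saddle, upright and at rest. Go gently: feel for the notch with light pressure, never force the scoop against the hook, and leave the other things where they are.

Things in the scene. Friction and masses are not known exactly. Their poses are not given: they have to be found in the camera images.
- hook (a joint): Fold-out angle of the hook, rad: 0 = folded flat along the upstand, 1.571 = fully out at its hard stop, square to the tiled face. Seen from above it opens clockwise. A stiff hinge (about 0.25 N m) holds it wherever it is left. Starts between 0 and 0.25.
- hook_hinge (a point): Point on the upright hinge axis of the hook, at mid-height of its level bar, 170 mm above the counter and 16 mm in front of the tiled face. This frame turns with the hook: x runs along the bar from hinge to free end, z is up. The bar is 102 mm long, 8 mm wide and 4 mm thick.
- hook_bar (a point): Point on the bar 52 mm from the hinge, axes as hook_hinge. Here sits an orange saddle 64 mm long, 14 mm wide, flat top 8 mm above this point, underside 8 mm below. Across the middle of its top is a square-edged notch, 16 mm wide along x, 6 mm deep. The saddle is clamped tightly anywhere within 10 mm in or out of this point; no reading tells where, so feel (or look) for the notch.
- hook_tip (a point): Centre of the top end of the upright round stub at the free end of the hook: stub 10 mm in diameter, 102 mm from the hinge axis, upright, its top 215 mm above the counter and 25 mm above the upstand's top edge, so it can be taken or hooked from above even when folded.
- upstand: Fixed white-tiled upstand, 54 mm thick (x), 300 mm wide (y), 190 mm high; origin under its centre. Its tiled face with the hook looks to its own -x. The hinge axis is at x = -43 mm, y = +50 mm in this frame; folded, the hook points to its own -y; fully out it points to its own -x.
- scoop: Loose aluminium scoop, 60 to 130 g, 135 mm high, standing on its cup; origin at the centre of the underside, z up. Cup 54 mm across, 40 mm high. A bracket on the rim at y = +19 mm (top z = 45 mm) leads to an upright handle (y +11 to +16 mm) that ends in an upside-down U across y: blue crown (z 125 to 135 mm), then a short leg (y -16 to -11 mm) down to z = 100 mm.
- scoop_crown (a point): Centre of the underside of the blue crown, 125 mm above the scoop's origin, same axes. U and handle are 12 mm wide along x; the U is 32 mm wide outside (grip it there, along y) and 22 mm inside. The space between cup and short leg is open to -y from z = 45 to 100 mm: the bar goes in there sideways, then the scoop is lowered until this face rests on the notch floor.
- feeder: Round white automatic feeder with a button on top, 220 mm across, about 200 mm high, fixed; origin under its centre. To be left alone.
- saucer: Loose ceramic saucer, 140 mm across, origin under its centre. To be left where it is.
- teaspoon: Loose steel teaspoon, 140 mm long. To be left where it is.
- canister: Loose green plastic canister, 90 mm across, 130 mm high. To be left where it is.
- trays: Stack of two empty aluminium trays in one piece, 150 by 110 mm, about 60 mm high. To be left where it is.
- treat_jar: Loose amber jar, 70 mm across, 100 mm high. To be left where it is.
Mind the look-alikes: they are no part of the job. Leave any black, purple or red look-alike of the scoop alone.

How it is judged:
By the outcome, as a careful person would: the job done as asked, in the order asked, and still so for the second after the job is handed in, with the robot touching nothing.
It also fails if it takes over 72 s, if anything falls off the work surface, if the arm or the gripper's body presses on something with over 40 N, if the wrist force passes 120 N, or if a joint passes its speed limit or range.

### The arm

A 6-joint arm with a two-finger parallel gripper is mounted at the origin on the work surface. World frame = base frame: x ahead of the robot, y to its left, z up, the work surface at z = 0. Lengths are in m, angles in rad, forces in N, time in s.
With the tool pointing down it reaches from about 0.35 to 0.775 m from the base axis. Payload 5.5 kg.
Tool frame: the origin (TCP) lies at the very end of the fingers, on their centre line; the grasp point (between the pads) lies 19 mm behind it; z points along the fingers, y is the direction in which the jaws open and shut (so a half turn about z gives the same grasp; the last joint's range is limited). The gripper opens to 85 mm and grips with 20 to 120 N. Pads are 22 mm wide; open, the fingers measure 114 mm over their backs; the gripper's body (76 mm by 85 mm) begins 54 mm behind the grasp point. The pads swing forward as they close: fully open they stand 13 mm farther back than shut.
Start: joints at [-0.14, 0.313, 0.046, 1.304, 0, 1.431], TCP at [0.575, -0, 0.231] pointing down, gripper open.
Joint ranges: [-2.76, 2.76], [-0.86, 1.69], [-1.03, 1.26], [-2.2, 2.34], [-1.47, 1.5], [-3.14, 3.14]. Speed limits (rad/s): [2.57, 2.57, 3.14, 3.14, 3.14, 3.14].

### API

Orientations are given as a rotation vector (axis times angle).
In Python, from cell import get_obs, read_camera, get_calibration, close_job, regions_of gives the robot as it stands.
- The arm moves only by the shell command python3 -m creep 'ROWS' [FORCE]. ROWS is JSON, a list of rows, each a list of 7 numbers: the turn, a rotation vector about the tool's x, y, z in rad, then the shift along the tool's x, y, z in m, then the opening, from -1 (shut) to 1 (fully open). In form: [[ax, ay, az, tx, ty, tz, fingers], ...]. A call has 1 to 5 rows; each row is the pose to reach, as a shift and turn from the pose commanded when the call began, along the tool's axes at that moment; what a row does not reach only later rows make up. A row lasts 1/10 s, in which the tool goes at most 50 mm and 8.59 degrees, less where a joint would pass 70% of its speed; a pose out of reach is approached as far as the arm can. A call with a gripper value outside its range is refused whole. The fingers move at their own pace and stop on an object; FORCE is the grip in N (left out, the last holds). Time passes only in rows, so rows that repeat a pose let the fingers close. It gives the time, the measured TCP pose, the force and the opening at its end, in the units of the state.
- get_obs(): the state, without advancing time (a new reading comes with each control period).
- read_camera(name): name is "scene" or "side" or "wrist"; returns the picture (400x640x3 uint8, red, green, blue); there is no depth.
- get_calibration(name): a dict with "fovy" (degrees; the focal length in pixels is half the picture's height over the tangent of half this angle, whatever the lens; pixels are square), "cx", "cy" (the principal point, pixels), "rvec" (rotation vector, rad) and "tvec" (3), from world to camera coordinates, as OpenCV has them. Camera axes: x right, y down, z forward; pixel columns grow to the right and rows downward; lengths in m; the calibration is good to about 2 mm. A picture is of the moment at which its call begins: read the wrist's pose just before it. get_calibration takes no time and is no camera call; for the wrist camera it gives the pose at the moment of the call.
- close_job(): hands the job in, once; it reports no verdict.
Trained networks look in the newest picture that a camera, given by its name, has taken for a name from the list of things; names that differ only in an ending like _2 or _b are one class to them, and where a whole thing is asked for, a point or a joint stands for the part that bears it (a point fixed in the world has none). Each returns a list of dicts, best first, with "score" (0 to 1); they miss things now and then, are a little off and sometimes report something else, mostly with a low value. They report only what shows in the picture. A call takes as long as a camera call. They do not tell look-alikes from the thing itself.
- regions_of(camera, label): "pixels" (400x640 bool, what is visible of it) and "position" ([column, row] in pixels, amid what is visible of it).
The state is a dict: "t": time; "joint_pos": joint angles; "joint_vel": joint speeds; "joint_torque": joint torques, N m; "position": TCP position; "tool_rot": TCP orientation; "ft_force": force on the tool from outside, world axes, zero at the start; "wrist_torque": the same for the moment, N m; "grip_width": finger opening in m.
Only numpy, scipy, OpenCV 4.12 (cv2) and the standard library are available. Lean on these libraries where they do the work, as an engineer would, in place of code of your own. Each camera call takes 0.05 s, during which the arm holds its last target.

## Working session

There is one attempt and no reset: what is moved stays moved. The work goes in short steps, Python scripts to look and compute and a shell command to move; the robot and the scene stay as the last step left them, time stands still between calls to the robot, and variables do not carry over. Pictures are saved under pics/ and viewed, and the job is handed in when it is done.

```bash
ls; mkdir -p pics
python3 - <<'E'
from cell import *
import cv2
print(get_obs())
for n in ["scene","side","wrist"]:
    im=read_camera(n); cv2.imwrite(f"pics/{n}0.png",im[:,:,::-1]); print(n,get_calibration(n))
E
```

```text
pics
{'t': 0.0, 'joint_pos': array([-1.39593831e-01,  3.14023247e-01,  4.49885375e-02,  1.30358039e+00,
       -9.28961431e-06,  1.43123195e+00]), 'joint_vel': array([-0.00038441,  0.00065497, -0.0001273 , -0.00283989,  0.00059212,
       -0.00245781]), 'joint_torque': array([-2.90074182e-03, -4.80629075e+01,  2.98531097e+01,  1.95313990e-02,
       -3.83516899e-04, -4.27451073e-05]), 'position': array([5.74501768e-01, 6.11079773e-05, 2.30399767e-01]), 'tool_rot': array([-2.22045071e+00, -2.22038533e+00,  1.73030622e-03]), 'ft_force': array([0.7978827 , 0.4510681 , 0.35707161]), 'wrist_torque': array([-0.04346537,  0.05638871, -0.05659795]), 'grip_width': 0.08520823785700962}
scene {'fovy': 50.21444062697644, 'cx': 327.10209327117326, 'cy': 193.30764942678562, 'rvec': array([ 0.90801343,  2.60307214, -0.91102206]), 'tvec': array([ 0.4147307 , -0.14736695,  1.51619354])}
side {'fovy': 43.699478242447576, 'cx': 316.00234760794893, 'cy': 208.18096174650913, 'rvec': array([ 2.26620467,  0.83145633, -0.3547086 ]), 'tvec': array([-0.3928101 , -0.16862525,  2.0069104 ])}
wrist {'fovy': 65.53090495480052, 'cx': 317.66136948913373, 'cy': 198.81111360998224, 'rvec': array([-2.84319873e+00, -7.26785269e-04,  1.83744085e-03]), 'tvec': array([-0.57462389, -0.03757032,  0.37863151])}
```

View pics/scene0.png

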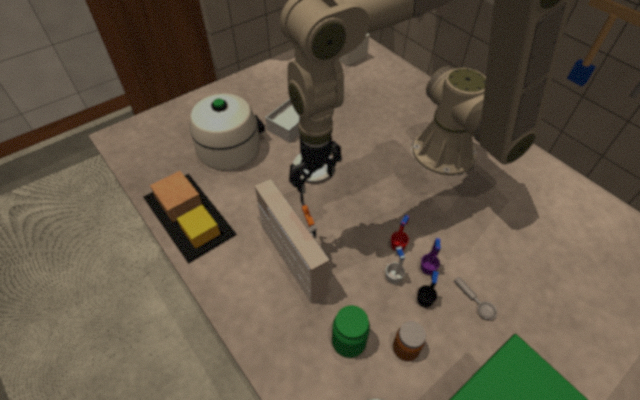

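View pics/side0.png

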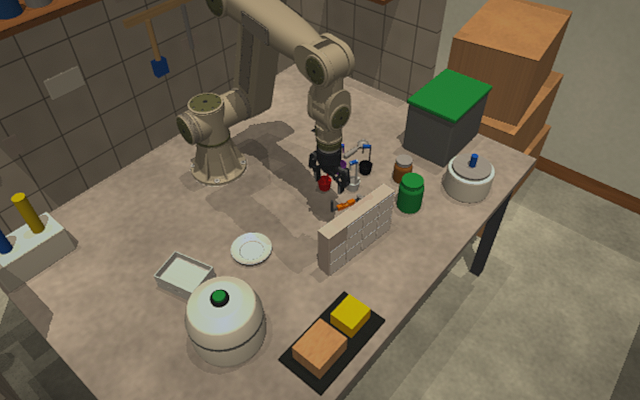

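View pics/wrist0.png

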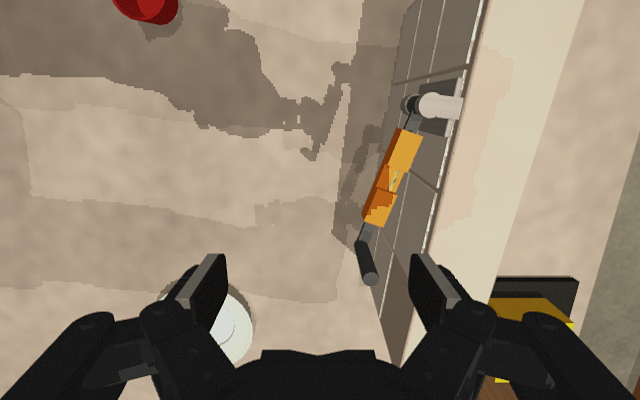

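```bash
cat > h.py <<'E'
from cell import *
import cv2, numpy as np
from scipy.spatial.transform import Rotation as Ro
def K(c):
    f=200/np.tan(np.radians(c['fovy'])/2); return np.array([[f,0,c['cx']],[0,f,c['cy']],[0,0,1]])
def ray(c,p):
    R=Ro.from_rotvec(c['rvec']).as_matrix(); d=R.T@np.linalg.inv(K(c))@np.array([p[0],p[1],1.]); return -R.T@c['tvec'], d
def onz(c,p,z):
    o,d=ray(c,p); return o+d*(z-o[2])/d[2]
def proj(c,X):
    X=np.atleast_2d(X); return cv2.projectPoints(X.astype(float),np.array(c['rvec']),np.array(c['tvec']),K(c),None)[0][:,0]
def tri(cs,ps):
    A=np.zeros((3,3));b=np.zeros(3)
    for c,p in zip(cs,ps):
        o,d=ray(c,p); d=d/np.linalg.norm(d); M=np.eye(3)-np.outer(d,d); A+=M;b+=M@o
    X=np.linalg.solve(A,b); return X,[np.round(proj(c,X)[0]-p,1) for c,p in zip(cs,ps)]
def crop(im,x0,y0,x1,y1,s,fn):
    cv2.imwrite(fn,cv2.resize(im[y0:y1,x0:x1,::-1],None,fx=s,fy=s,interpolation=cv2.INTER_CUBIC))
E
python3 - <<'E'
from h import *
a=cv2.imread('pics/scene0.png')[:,:,::-1]; b=cv2.imread('pics/side0.png')[:,:,::-1]
crop(a,370,200,510,320,5,'pics/scA.png'); crop(a,240,170,340,310,4,'pics/scB.png')
crop(b,300,130,410,280,4,'pics/siA.png')
for n in ['scene','side']:
  read_camera(n)
  for l in ['scoop','scoop_crown','upstand','hook','hook_tip','canister','treat_jar']:
    print(n,l,[(np.round(r['score'],2),np.round(r['position'],1).tolist(),int(r['pixels'].sum())) for r in regions_of(n,l)][:5])
print(get_obs()['t'])
E
```

```text
scene scoop [(np.float64(0.98), [430.8, 291.7], 493), (np.float64(0.9), [394.9, 273.0], 459), (np.float64(0.66), [401.3, 238.0], 384)]
scene scoop_crown [(np.float64(0.94), [430.3, 260.6], 496), (np.float64(0.78), [397.7, 271.2], 450), (np.float64(0.78), [402.5, 235.9], 419), (np.float64(0.61), [429.0, 294.1], 512)]
scene upstand [(np.float64(0.95), [295.1, 241.1], 4437)]
scene hook [(np.float64(0.76), [310.1, 215.2], 220)]
scene hook_tip [(np.float64(0.67), [308.2, 215.3], 226)]
scene canister [(np.float64(0.82), [349.9, 329.6], 1584)]
scene treat_jar [(np.float64(0.75), [307.4, 211.2], 181), (np.float64(0.72), [408.7, 343.5], 1024)]
side scoop [(np.float64(0.63), [355.8, 179.6], 242), (np.float64(0.57), [322.7, 180.9], 181), (np.float64(0.52), [365.3, 168.2], 249)]
side scoop_crown [(np.float64(0.74), [324.6, 181.3], 134), (np.float64(0.5), [356.1, 180.1], 204), (np.float64(0.46), [365.9, 164.1], 251)]
side upstand [(np.float64(0.59), [354.8, 228.0], 3940), (np.float64(0.4), [344.9, 205.3], 166)]
side hook [(np.float64(0.52), [345.4, 205.3], 143)]
side hook_tip [(np.float64(0.59), [342.0, 205.3], 195)]
side canister [(np.float64(0.8), [409.6, 196.3], 889)]
side treat_jar [(np.float64(0.82), [399.3, 167.1], 389)]
0.95
```

View pics/scA.png

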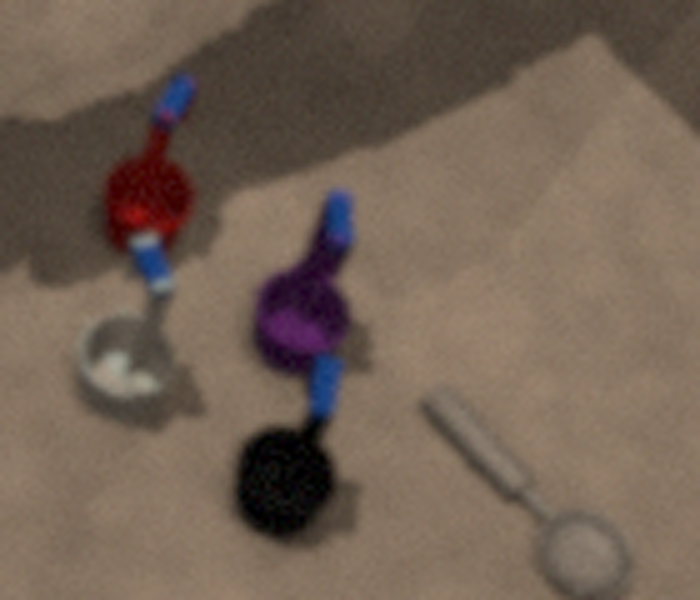

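View pics/scB.png

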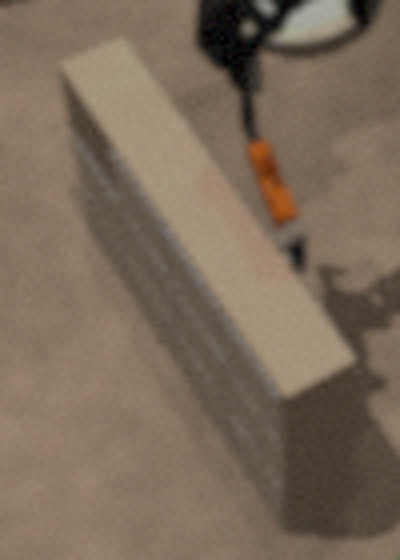

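View pics/siA.png

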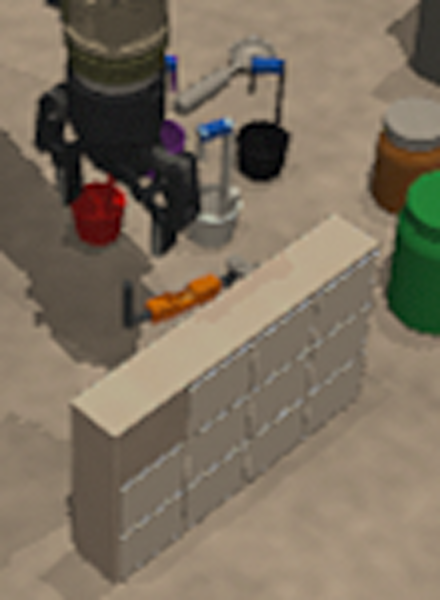

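Run:
```python
from h import *
from scipy.optimize import least_squares
cs=get_calibration('scene');cd=get_calibration('side')
S=np.array([[255.5,186.2],[270.7,180],[329,259.2],[311.2,269.5]]);D=np.array([[318.7,230.7],[328.7,239.2],[385,184],[394.5,190.7]])
print([onz(cs,p,.19).round(4) for p in S]);print([onz(cd,p,.19).round(4) for p in D])
# corners in upstand frame
A,B,C,E_=[27,-150],[-27,-150],[-27,150],[27,150]
def f(v,only=None):
    R=np.array([[np.cos(v[2]),-np.sin(v[2])],[np.sin(v[2]),np.cos(v[2])]])
    g=lambda q:np.r_[R@(np.array(q)/1000)+v[:2],.19]
    return np.r_[(proj(cs,np.array([g(A),g(B),g(C),g(E_)]))-S).ravel(),(proj(cd,np.array([g(B),g(A),g(C),g(E_)]))-D).ravel()]
r=least_squares(f,[.65,0,0]);print(r.x,r.fun.round(1))
x,y,t=r.x;R=np.array([[np.cos(t),-np.sin(t)],[np.sin(t),np.cos(t)]])
H=R@[-.043,.05]+r.x[:2];print('hinge',H)
w=np.load('/dev/null') if 0 else None
cw={'fovy': 65.53090495480052, 'cx': 317.66136948913373, 'cy': 198.81111360998224, 'rvec':np.array([-2.84319873e+00, -7.26785269e-04,  1.83744085e-03]), 'tvec':np.array([-0.57462389, -0.03757032,  0.37863151])}
T=onz(cw,(370,280),.215);print('tip',T,np.linalg.norm(T[:2]-H))
print('hinge proj',proj(cw,np.array([[*H,.17],[*H,.19]])))
v=R.T@(T[:2]-H);print('hook angle',np.arctan2(-v[0],-v[1]))
a=(399,248.5);b=(402.4,257.2);a2=(351,163);b2=(357,161)
print('leg end',onz(cs,a,.133),onz(cd,a2,.133),tri([cs,cd],[a,a2]));print('handle end',onz(cs,b,.133),onz(cd,b2,.133),tri([cs,cd],[b,b2]))
```

```text
[array([ 0.6818, -0.1287,  0.19  ]), array([ 0.637 , -0.1219,  0.19  ]), array([0.6676, 0.1697, 0.19  ]), array([0.7176, 0.1654, 0.19  ])]
[array([ 0.641 , -0.1247,  0.19  ]), array([ 0.6856, -0.1311,  0.19  ]), array([0.677, 0.17 , 0.19 ]), array([0.7189, 0.1639, 0.19  ])]
[ 0.67736975  0.020718   -0.11399664] [-2.2  0.3  0.4 -1.3  0.8  0.9 -0.9  1.3 -2.  -1.1  0.3  0.3 -1.8 -1.7
  1.1 -0.1]
hinge [0.64033634 0.07528471]
tip [ 0.60502787 -0.02160649  0.215     ] 0.10312416743168365
hinge proj [[422.99897169 103.76240659]
 [434.51499608 103.82068367]]
hook angle 0.23546062629678047
leg end [0.48339036 0.23230639 0.133     ] [0.48810207 0.23311892 0.133     ] (array([0.48620641, 0.23312483, 0.13385052]), [array([-0.5,  0.6]), array([-0.4, -0.4])])
handle end [0.49490614 0.25612748 0.133     ] [0.49816615 0.25560914 0.133     ] (array([0.49633586, 0.25637986, 0.13273698]), [array([-0.3,  0.4]), array([-0.3, -0.3])])
```

```bash
python3 -m creep '[[0,0,0.15,-0.008,0.01,0,-0.3],[0,0,0.3,-0.016,0.02,0,-0.3],[0,0,0.35,-0.022,0.031,0,-0.3],[0,0,0.35,-0.022,0.031,0,-0.3],[0,0,0.35,-0.022,0.031,0,-0.3]]' 20
python3 - <<'E'
from h import *
o=get_obs();print(o['joint_pos'].round(3),o['position'],o['grip_width'],o['ft_force'])
c=get_calibration('wrist');im=read_camera('wrist');cv2.imwrite('pics/w1.png',im[:,:,::-1]);print(proj(c,np.array([[.605,-.0216,.215],o['position']])));np.save('w1.npy',c,allow_pickle=True)
cs=get_calibration('scene');
for n,p in dict(redcrown=(404.5,220),purcrown=(438,243.6),blkcrown=(435,277)).items(): print(n,onz(cs,p,.135))
for n,p in dict(redcup=(399.6,239),purcup=(430.5,261),blkcup=(427,293),alucup=(396,270)).items(): print(n,onz(cs,p,.04))
E
```

```text
t: 1.45
position: [0.6057, -0.022, 0.2311]
tool_rot: [-2.573, -1.802, 0.001]
ft_force: [0.7, 0.0, 0.2]
grip_width: 0.0301
[-0.169  0.376  0.135  1.33   0.     1.751] [ 0.60573393 -0.02195991  0.23105306] 0.030063472081473492 [0.68638998 0.00248473 0.24451519]
[[316.00029918 245.28479314]
 [317.42120832 259.28452567]]
redcrown [0.40863793 0.17794635 0.135     ]
purcrown [0.39357722 0.2855754  0.135     ]
blkcrown [0.47257727 0.34652896 0.135     ]
redcup [0.40777905 0.17840477 0.04      ]
purcup [0.3913945  0.28360082 0.04      ]
blkcup [0.47078466 0.34386382 0.04      ]
alucup [0.48711739 0.24399545 0.04      ]
```

View pics/w1.png

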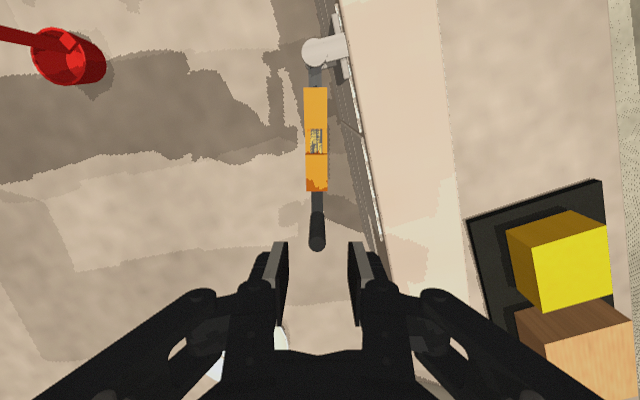

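```bash
python3 -m creep '[[0,0,0,0,0,0.018,-0.3],[0,0,0,0,0,0.034,-0.3],[0,0,0,0,0,0.034,-0.3]]'
python3 - <<'E'
from h import *
o=get_obs();print(o['position'],o['ft_force'])
c=np.load('w1.npy',allow_pickle=True).item()
im=cv2.imread('pics/w1.png')[:,:,::-1];crop(im,270,20,370,260,3,'pics/w1c.png')
# plan arc in current tool frame
H=np.array([.6403,.0753]);R=Ro.from_rotvec(o['tool_rot']).as_matrix();P=o['position']
d=P[:2]-H;th0=np.arctan2(d[1],d[0]);print(np.linalg.norm(d),np.degrees(th0))
for k in np.arange(0.1,1.5,.1):
    th=th0-k;q=np.r_[H+.102*np.array([np.cos(th),np.sin(th)]),P[2]];print(round(k,2),q.round(4),(R.T@(q-P)).round(4))
E
```

```text
t: 1.8
position: [0.604, -0.0213, 0.1952]
tool_rot: [-2.571, -1.8, 0.005]
ft_force: [-0.2, 0.2, 0.2]
grip_width: 0.03
[ 0.60401247 -0.02134198  0.19521019] [-0.18856104  0.1821343   0.18600332]
0.10323011889177501 -110.58036186138433
0.1 [ 0.5951 -0.0161  0.1952] [ 0.0018 -0.0102  0.    ]
0.2 [ 0.5862 -0.0112  0.1952] [ 0.0035 -0.0202  0.0001]
0.3 [ 0.5778 -0.0053  0.1952] [ 0.0061 -0.0301  0.0001]
0.4 [0.5701 0.0013 0.1952] [ 0.0097 -0.0396  0.0002]
0.5 [0.5631 0.0087 0.1952] [ 0.0142 -0.0488  0.0002]
0.6 [0.5568 0.0167 0.1952] [ 0.0196 -0.0574  0.0002]
0.7 [0.5514 0.0254 0.1952] [ 0.0259 -0.0654  0.0003]
0.8 [0.5468 0.0345 0.1952] [ 0.0329 -0.0728  0.0003]
0.9 [0.5432 0.044  0.1952] [ 0.0407 -0.0795  0.0003]
1.0 [0.5406 0.0539 0.1952] [ 0.049  -0.0853  0.0003]
1.1 [0.5389 0.0639 0.1952] [ 0.0579 -0.0903  0.0003]
1.2 [0.5383 0.0741 0.1952] [ 0.0673 -0.0944  0.0004]
1.3 [0.5387 0.0843 0.1952] [ 0.077  -0.0975  0.0004]
1.4 [0.5401 0.0944 0.1952] [ 0.0869 -0.0996  0.0004]
```

View pics/w1c.png

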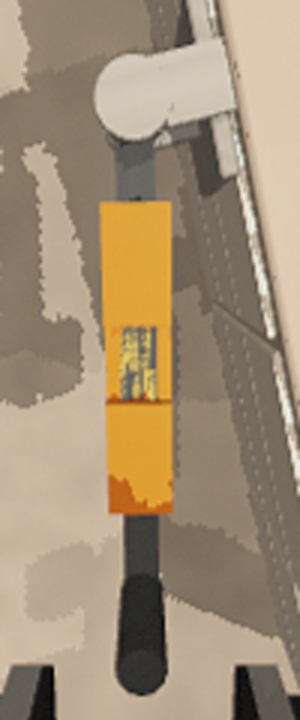

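```bash
python3 -m creep '[[0,0,0.1,0.002,-0.010,0,-0.3],[0,0,0.2,0.0035,-0.020,0,-0.3],[0,0,0.3,0.006,-0.030,0,-0.3],[0,0,0.4,0.010,-0.040,0,-0.3],[0,0,0.5,0.014,-0.049,0,-0.3]]'
python3 - <<'E'
from h import *
c=np.load('w1.npy',allow_pickle=True).item()
H=np.array([.6403,.0753]);T=onz(c,(317,242),.215)[:2];u=(T-H)/np.linalg.norm(T-H);print(T,np.linalg.norm(T-H))
for n,p,z in [('far end',(315,87.3),.178),('notch far',(315.5,129),.178),('notch near',(316,154),.178),('near end',(317,190.7),.178)]:
    X=onz(c,p,z)[:2]-H;print(n,X@u,u[0]*X[1]-u[1]*X[0])
o=get_obs();print(o['joint_pos'].round(3),o['position'],o['ft_force'])
E
```

```text
t: 2.3
position: [0.5648, 0.0076, 0.1984]
tool_rot: [2.94, 1.101, 0.002]
ft_force: [1.9, -0.9, -1.8]
grip_width: 0.0298
[ 0.60620587 -0.01991315] 0.10113334601506312
far end 0.01862642390123703 -0.0008435726132941974
notch far 0.04270577674593885 -0.0007100041105068209
notch near 0.0580555364231196 -0.0004992415575197848
near end 0.08195573684538288 1.8054858310287414e-06
[-1.280e-01  3.030e-01 -4.900e-02  1.217e+00 -1.000e-03  2.297e+00] [0.56480557 0.00757053 0.19836276] [ 1.89282707 -0.89434928 -1.76123925]
```

```bash
cat > arc.py <<'E'
from h import *
import sys
o=get_obs();H=np.array([.6403,.0753]);R=Ro.from_rotvec(o['tool_rot']).as_matrix();P=o['position']
d=P[:2]-H;th0=np.arctan2(d[1],d[0]);print(np.linalg.norm(d),np.degrees(th0))
for k in map(float,sys.argv[1:]):
    th=th0-k;q=np.r_[H+.102*np.array([np.cos(th),np.sin(th)]),.195];print(round(k,2),q.round(4),(R.T@(q-P)).round(4))
E
python3 arc.py .1 .2 .3 .4 .5 .6 .7 .8 .9
```

```text
0.10142332543546168 -138.10328352548404
0.1 [0.558  0.0151 0.195 ] [-0.0002 -0.0102  0.0033]
0.2 [0.5524 0.0236 0.195 ] [ 0.0012 -0.0203  0.0033]
0.3 [0.5476 0.0327 0.195 ] [ 0.0035 -0.0302  0.0033]
0.4 [0.5438 0.0421 0.195 ] [ 0.0069 -0.0398  0.0033]
0.5 [0.541  0.0519 0.195 ] [ 0.0112 -0.0491  0.0033]
0.6 [0.5392 0.062  0.195 ] [ 0.0164 -0.0578  0.0032]
0.7 [0.5383 0.0721 0.195 ] [ 0.0225 -0.066   0.0032]
0.8 [0.5385 0.0823 0.195 ] [ 0.0293 -0.0736  0.0032]
0.9 [0.5397 0.0924 0.195 ] [ 0.0369 -0.0804  0.0032]
```

```bash
python3 -m creep '[[0,0,0.1,0,-0.010,0,-0.3],[0,0,0.2,0.001,-0.020,0,-0.3],[0,0,0.3,0.0035,-0.030,0,-0.3],[0,0,0.4,0.007,-0.040,0,-0.3],[0,0,0.4,0.007,-0.040,0,-0.3]]'
python3 - <<'E'
from h import *
o=get_obs();print(o['joint_pos'].round(3),o['ft_force'])
c=get_calibration('wrist');im=read_camera('wrist');cv2.imwrite('pics/w2.png',im[:,:,::-1])
E
python3 arc.py .1 .2 .3 .4 .5 .6
```

```text
t: 2.8
position: [0.5434, 0.0434, 0.1985]
tool_rot: [3.101, 0.504, 0.002]
ft_force: [-0.3, -0.2, -0.3]
grip_width: 0.0296
[-0.068  0.266 -0.099  1.204  0.     2.752] [-0.33271928 -0.22163982 -0.33734214]
0.1019420206452277 -161.5783021120723
0.1 [0.5408 0.0529 0.195 ] [ 0.0005 -0.0102  0.0033]
0.2 [0.5391 0.0629 0.195 ] [ 0.002  -0.0203  0.0033]
0.3 [0.5383 0.0731 0.195 ] [ 0.0046 -0.0301  0.0033]
0.4 [0.5386 0.0833 0.195 ] [ 0.0081 -0.0397  0.0033]
0.5 [0.5399 0.0934 0.195 ] [ 0.0126 -0.0489  0.0033]
0.6 [0.5422 0.1033 0.195 ] [ 0.0179 -0.0575  0.0033]
```

View pics/w2.png

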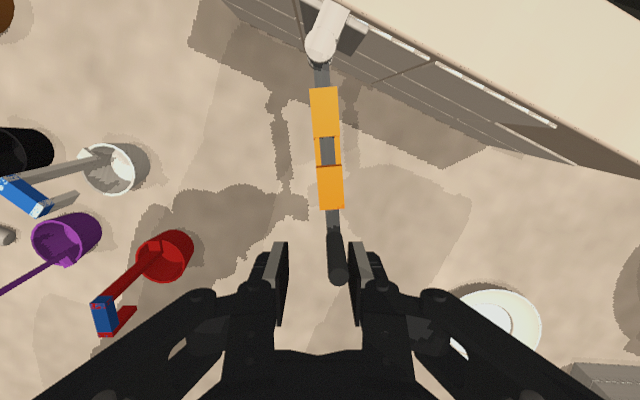

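```bash
python3 -m creep '[[0,0,0.1,0.0005,-0.010,0,-0.3],[0,0,0.15,0.002,-0.020,0,-0.3],[0,0,0.2,0.0045,-0.030,0,-0.3],[0,0,0.2,0.006,-0.035,0,-0.3],[0,0,0.2,0.008,-0.040,0,-0.3]]'; python3 arc.py .05 .1 .15 .2
python3 - <<'E'
from h import *
o=get_obs();print(o['joint_pos'].round(3),o['ft_force'])
E
```

```text
t: 3.35
position: [0.5385, 0.0828, 0.1975]
tool_rot: [3.135, 0.193, -0.0]
ft_force: [-1.1, -2.9, 0.1]
grip_width: 0.03
0.10210148710088132 175.815027837789
0.05 [0.5391 0.0878 0.195 ] [ 0.0012 -0.005   0.0025]
0.1 [0.5398 0.0929 0.195 ] [ 0.0026 -0.0099  0.0025]
0.15 [0.5408 0.0979 0.195 ] [ 0.0042 -0.0147  0.0025]
0.2 [0.5421 0.1028 0.195 ] [ 0.006  -0.0195  0.0025]
[ 6.000e-03  2.670e-01 -1.000e-01  1.204e+00 -1.000e-03  3.024e+00] [-1.05349186 -2.93548765  0.12210578]
```

```bash
python3 -m creep '[[0,0,0,0.0007,-0.003,0,-0.3],[0,0,0,0.0015,-0.006,0,-0.3],[0,0,0,0.0015,-0.006,0,-0.3]]'; python3 -m creep '[[0,0,0,0.0007,-0.0025,0,-0.3],[0,0,0,0.0007,-0.0025,0,-0.3]]'
```

```text
t: 3.65
position: [0.5396, 0.0896, 0.1973]
tool_rot: [-3.135, -0.191, -0.0]
ft_force: [-1.2, -0.9, 0.9]
grip_width: 0.0298
t: 3.85
position: [0.5399, 0.092, 0.1972]
tool_rot: [-3.136, -0.19, -0.0]
ft_force: [-0.2, -1.9, 1.2]
grip_width: 0.0299
```

```bash
python3 -m creep '[[0,0,0,0.0007,-0.0025,0,-0.3],[0,0,0,0.0007,-0.0025,0,-0.3]]';python3 -m creep '[[0,0,0,0.0007,-0.0025,0,-0.3],[0,0,0,0.0007,-0.0025,0,-0.3]]'
python3 - <<'E'
from h import *
c=get_calibration('wrist');im=read_camera('wrist');cv2.imwrite('pics/w3.png',im[:,:,::-1]);np.save('w3.npy',c,allow_pickle=True)
E
```

```text
t: 4.05
position: [0.5402, 0.0946, 0.1973]
tool_rot: [-3.136, -0.19, -0.0]
ft_force: [-2.3, -1.7, 0.3]
grip_width: 0.0301
t: 4.25
position: [0.5405, 0.0966, 0.1972]
tool_rot: [3.135, 0.189, -0.001]
ft_force: [-1.3, -4.2, 0.1]
grip_width: 0.0298
```

View pics/w3.png

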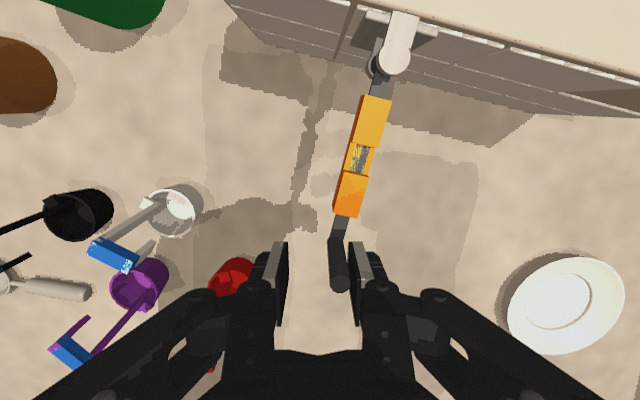

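```bash
python3 -m creep '[[0,0,0,0.0005,-0.002,0,-0.3],[0,0,0,0.0005,-0.002,0,-0.3],[0,0,0,0.0005,-0.002,0,-0.3]]';  python3 -m creep '[[0,0,0,0.0005,-0.002,0,-0.3],[0,0,0,0.0005,-0.002,0,-0.3],[0,0,0,0.0005,-0.002,0,-0.3]]'
python3 - <<'E'
from h import *
c=np.load('w3.npy',allow_pickle=True).item()
for p,z in [((342,283),.215)]: print(onz(c,p,z))
E
```

```text
t: 4.6
position: [0.5405, 0.0969, 0.1972]
tool_rot: [3.132, 0.187, -0.002]
ft_force: [-2.1, -10.5, 0.8]
grip_width: 0.0299
t: 4.9
position: [0.5405, 0.0971, 0.1971]
tool_rot: [3.128, 0.185, -0.003]
ft_force: [-2.6, -17.7, 0.4]
grip_width: 0.0302
[0.53902609 0.08578916 0.215     ]
```

```bash
python3 -m creep '[[0,0,0,-0.001,0.008,0,-0.3],[0,0,0,-0.002,0.014,0,-0.3],[0,0,0,-0.002,0.014,-0.03,-0.3],[0,0,0,-0.002,0.014,-0.07,-0.3],[0,0,0,-0.002,0.014,-0.10,-0.3]]'
python3 - <<'E'
from h import *
o=get_obs()
c=get_calibration('wrist');im=read_camera('wrist');cv2.imwrite('pics/w4.png',im[:,:,::-1]);np.save('w4.npy',c,allow_pickle=True)
print(o['position'],o['ft_force'],o['joint_pos'].round(3))
crop(im,250,60,450,340,2,'pics/w4c.png')
E
```

```text
t: 5.4
position: [0.5413, 0.0875, 0.2995]
tool_rot: [-3.134, -0.19, -0.004]
ft_force: [0.7, 0.2, -0.1]
grip_width: 0.0297
[0.54128967 0.08747293 0.29953796] [ 0.67913687  0.23686614 -0.12743323] [1.300e-02 2.500e-01 1.260e-01 1.445e+00 2.000e-03 3.033e+00]
```

View pics/w4.png

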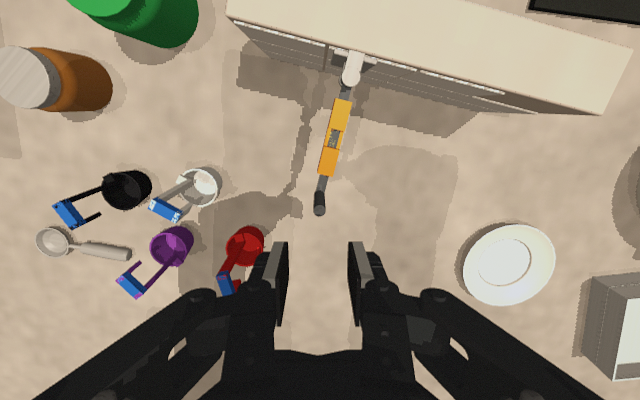

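Run:
```python
from h import *
im=cv2.imread('pics/w4.png')[:,:,::-1]
crop(im,290,50,370,220,4,'pics/w4c.png');crop(im,140,160,230,230,7,'pics/w4d.png')
```

```text
(no output)
```

View pics/w4c.png

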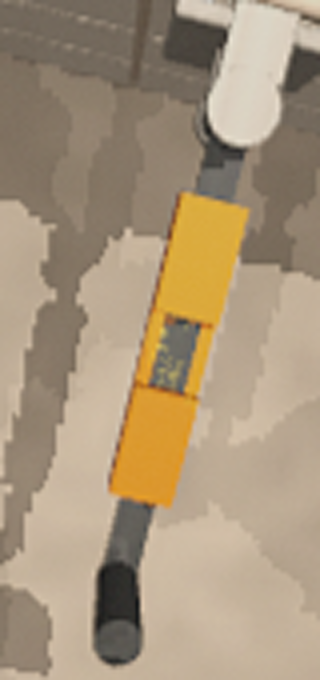

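View pics/w4d.png

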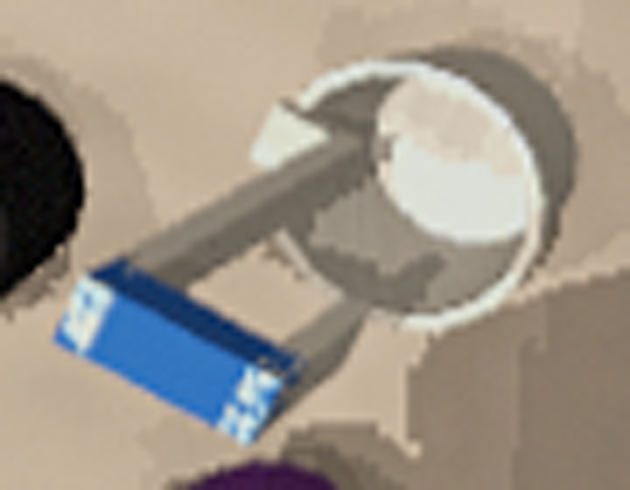

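Run:
```python
from h import *
c=np.load('w4.npy',allow_pickle=True).item()
f=lambda p,z,s,o:onz(c,np.array(p)/s+o,z)
o=np.array([290,50])
T=f((118,640),.215,4,o);print('tip',T)
S=[f(p,.178,4,o)[:2] for p in [(181,192),(248,208),(112,487),(174,503)]]
N=[f(p,.178,4,o)[:2] for p in [(165,315),(213,325),(137,385),(198,398)]]
a=(S[0]+S[1])/2;b=(S[2]+S[3])/2;u=(b-a)/np.linalg.norm(b-a)
print('saddle ends',a,b,np.linalg.norm(b-a)*1000,'width',np.linalg.norm(S[0]-S[1]),'angle',np.degrees(np.arctan2(u[1],u[0])),'ctr',(a+b)/2)
n1=(N[0]+N[1])/2;n2=(N[2]+N[3])/2;print('notch',n1,n2,(n1+n2)/2,np.linalg.norm(n1-n2))
print('tip from saddle ctr',(T[:2]-(a+b)/2)@u, 'lateral',u[0]*(T-np.r_[a,0])[1]-u[1]*(T-np.r_[a,0])[0])
U=[onz(c,p,.19)[:2] for p in [(226,20),(600,114),(632,50)]]
print('upst',U,np.linalg.norm(U[0]-U[1]),np.linalg.norm(U[1]-U[2]),'yaw',np.degrees(np.arctan2(*(U[0]-U[1])[::-1]))-90)
q=np.array([140,160])
C=[f(p,.135,7,q)[:2] for p in [(90,276),(285,378),(248,442),(55,340)]]
print('crown',np.mean(C,axis=0),[np.linalg.norm(C[i]-C[(i+1)%4])*1000 for i in range(4)])
d=(C[0]+C[3]-C[1]-C[2])/2;print('scoop y dir',np.degrees(np.arctan2(d[1],d[0])))
```

```text
tip [0.53844655 0.08624584 0.215     ]
saddle ends [0.62133602 0.07671388] [0.55933426 0.08321226] 62.341373704690724 width 0.013940179098481461 angle 174.01669942570126 ctr [0.59033514 0.07996307]
notch [0.5972215  0.07851972] [0.58204746 0.08095566] [0.58963448 0.07973769] 0.015368314661634056
tip from saddle ctr 0.052260824438173134 lateral -0.0008397511467919932
upst [array([0.66510399, 0.16960068]), array([ 0.63501525, -0.12222594]), array([ 0.68158319, -0.12812576])] 0.29337366719868196 0.046940190640423075 yaw -5.886671804984289
crown [0.48991924 0.24311881] [np.float64(31.100873452713724), np.float64(12.359578351352114), np.float64(31.120102264766015), np.float64(12.03150767165717)]
scoop y dir 65.82321392042952
```

```bash
cat > to.py <<'E'
from h import *
import sys
# target x y z jawdeg(az mod pi)
x,y,z,jd=map(float,sys.argv[1:5])
o=get_obs();R=Ro.from_rotvec(o['tool_rot']).as_matrix();P=o['position']
s=R.T@(np.array([x,y,z])-P)
ja=np.degrees(np.arctan2(R[1,1],R[0,1]));t=(-(jd-ja)+90)%180-90
# level correction
zt=R.T@np.array([0,0,-1.]);tilt=np.cross([0,0,1],zt)
print('pos',P.round(4),'shift',s.round(4),'jaw',ja.round(2),'az',np.radians(t).round(4),'or',np.radians(t-np.sign(t)*180).round(4),'tilt fix',tilt.round(4),'j',o['joint_pos'].round(2),'F',o['ft_force'].round(1),'t',o['t'])
E
python3 to.py 0.4899 0.2431 0.25 65.8
```

```text
pos [0.543  0.0875 0.3046] shift [-0.0345 -0.1609  0.0543] jaw -83.05 az 0.5437 or -2.5979 tilt fix [-0.0004 -0.01    0.    ] j [0.01 0.25 0.13 1.45 0.   3.03] F [1.7 0.3 3.4] t 5.45
```

```bash
python3 -m creep '[[0,0,-0.14,-0.007,-0.032,0,0.4],[0,0,-0.28,-0.014,-0.064,0,0.4],[0,0,-0.42,-0.021,-0.096,0,0.4],[0,0,-0.56,-0.028,-0.128,0,0.4],[0,0,-0.7,-0.0345,-0.161,0,0.4]]' 25
python3 -m creep '[[0,0,-0.14,0,0,0,0.4],[0,0,-0.28,0,0,0,0.4],[0,0,-0.42,0,0,0,0.4],[0,0,-0.56,0,0,0,0.4],[0,0,-0.7,0,0,0,0.4]]'
python3 -m creep '[[0,0,-0.14,0,0,0,0.4],[0,0,-0.28,0,0,0,0.4],[0,0,-0.42,0,0,0,0.4],[0,0,-0.56,0,0,0,0.4],[0,0,-0.7,0,0,0,0.4]]'
python3 -m creep '[[0,0,-0.14,0,0,0,0.4],[0,0,-0.28,0,0,0,0.4],[0,0,-0.42,0,0,0,0.4],[0,0,-0.5,0,0,0,0.4],[0,0,-0.5,0,0,0,0.4]]'
python3 to.py 0.4899 0.2431 0.25 65.8
python3 - <<'E'
from h import *
c=get_calibration('wrist');im=read_camera('wrist');cv2.imwrite('pics/w5.png',im[:,:,::-1]);np.save('w5.npy',c,allow_pickle=True)
E
```

```text
t: 5.95
position: [0.4868, 0.2443, 0.2975]
tool_rot: [-2.876, -1.262, -0.002]
ft_force: [0.6, 0.0, 1.0]
grip_width: 0.0597
t: 6.45
position: [0.4872, 0.2434, 0.2973]
tool_rot: [-2.269, -2.172, -0.002]
ft_force: [0.3, 0.4, 0.3]
grip_width: 0.0597
t: 6.95
position: [0.4873, 0.2433, 0.2973]
tool_rot: [-1.387, -2.819, -0.003]
ft_force: [-0.9, 0.7, -0.9]
grip_width: 0.0598
t: 7.45
position: [0.4873, 0.2431, 0.2973]
tool_rot: [0.655, 3.072, 0.002]
ft_force: [-0.2, -0.5, -0.5]
grip_width: 0.0599
pos [0.4873 0.2431 0.2973] shift [-0.0024  0.001   0.0473] jaw 65.92 az 0.0022 or -3.1394 tilt fix [ 0.0014 -0.0001  0.    ] j [0.31 0.24 0.11 1.44 0.   0.73] F [-0.2 -0.5 -0.5] t 7.45
```

View pics/w5.png

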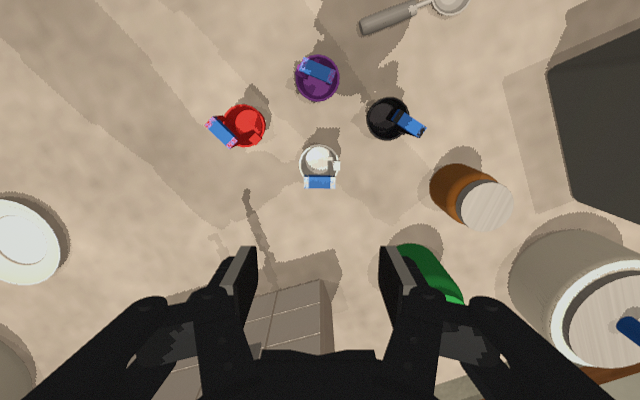

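Run:
```python
from h import *
im=cv2.imread('pics/w5.png')[:,:,::-1];crop(im,280,130,360,200,8,'pics/w5c.png')
```

```text
(no output)
```

View pics/w5c.png

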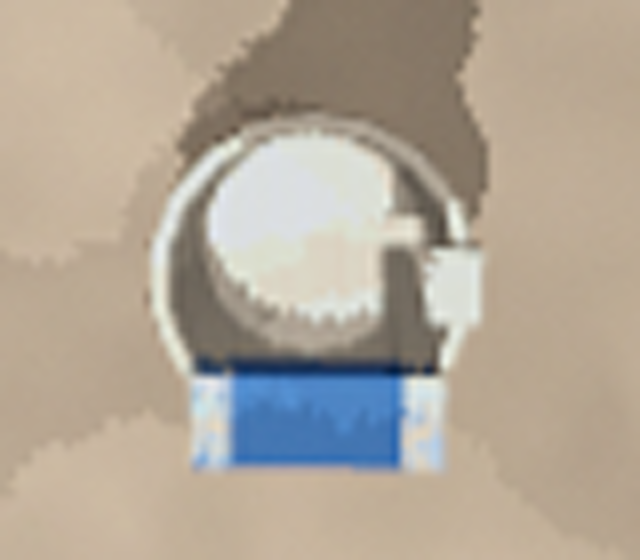

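```bash
python3 - <<'E'
from h import *
c=np.load('w5.npy',allow_pickle=True).item();o=get_obs()
C=np.array([onz(c,np.array(p)/8+[280,130],.135)[:2] for p in [(443,375),(443,468),(192,468),(192,375)]])
print(C.mean(0),np.linalg.norm(C[0]-C[3]),np.linalg.norm(C[0]-C[1]));d=C[:2].mean(0)-C[2:].mean(0);print(np.degrees(np.arctan2(d[1],d[0])))
E
python3 to.py 0.4899 0.2431 0.103 65.8
```

```text
[0.48984431 0.24514002] 0.03141809674982385 0.012058747984905183
65.92656698756066
pos [0.4872 0.2431 0.2973] shift [-0.0024  0.0009  0.1943] jaw 65.81 az 0.0002 or -3.1414 tilt fix [ 0.0012 -0.0001  0.    ] j [0.31 0.24 0.11 1.44 0.   0.74] F [-0.4  0.1 -0.7] t 7.5
```

```bash
python3 -m creep '[[0,0,0,-0.002,0.002,0.04,0.4],[0,0,0,-0.002,0.002,0.085,0.4],[0,0,0,-0.002,0.002,0.13,0.4],[0,0,0,-0.002,0.002,0.155,0.4],[0,0,0,-0.002,0.002,0.155,0.4]]'; python3 -m creep '[[0,0,0,0,0,0.015,0.4],[0,0,0,0,0,0.03,0.4],[0,0,0,0,0,0.038,0.4],[0,0,0,0,0,0.038,0.4]]';python3 to.py 0.4899 0.2441 0.103 65.8;python3 - <<'E'
from h import *
im=read_camera('wrist');cv2.imwrite('pics/w6.png',im[:,:,::-1]);im=read_camera('side');crop(im,300,120,420,220,5,'pics/s6.png')
E
```

```text
t: 8.0
position: [0.4868, 0.2428, 0.1383]
tool_rot: [-0.657, -3.065, 0.005]
ft_force: [-0.1, 0.8, 0.1]
grip_width: 0.0599
t: 8.4
position: [0.4899, 0.2437, 0.1046]
tool_rot: [0.657, 3.072, 0.0]
ft_force: [0.8, -0.1, -0.1]
grip_width: 0.0593
pos [0.4899 0.2437 0.1046] shift [0.0002 0.0003 0.0016] jaw 65.86 az 0.001 or -3.1406 tilt fix [ 0.0002 -0.      0.    ] j [ 0.31  0.33 -0.25  0.99  0.    0.74] F [ 0.8 -0.1 -0.1] t 8.4
```

View pics/w6.png

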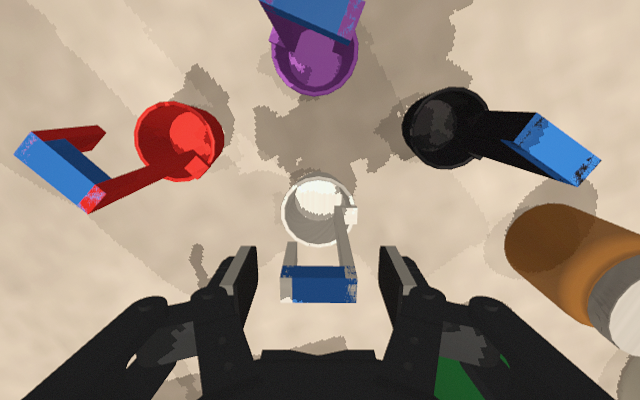

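View pics/s6.png

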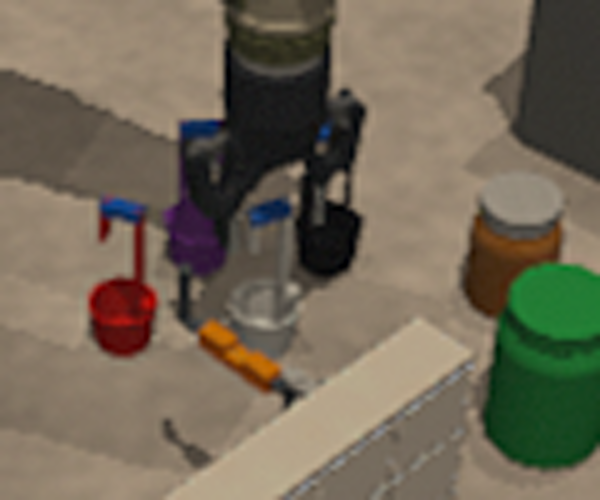

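```bash
python3 -m creep '[[0,0,0,0,0,0,0.1],[0,0,0,0,0,0,-0.1],[0,0,0,0,0,0,-0.25],[0,0,0,0,0,0,-0.4],[0,0,0,0,0,0,-0.4]]' 30; python3 -m creep '[[0,0,0,0,0,0,-0.4],[0,0,0,0,0,0,-0.4]]' 30;  python3 -m creep '[[0,0,0,0,0,-0.003,-0.4],[0,0,0,0,0,-0.006,-0.4],[0,0,0,0,0,-0.012,-0.4],[0,0,0,0,0,-0.02,-0.4]]' 30
python3 - <<'E'
from h import *
im=read_camera('wrist');cv2.imwrite('pics/w7.png',im[:,:,::-1]);im=read_camera('side');crop(im,300,120,420,220,5,'pics/s7.png')
E
```

```text
t: 9.0
position: [0.4904, 0.2438, 0.105]
tool_rot: [0.656, 3.071, 0.001]
ft_force: [-0.7, -0.2, 4.1]
grip_width: 0.0317
t: 9.2
position: [0.4904, 0.2438, 0.105]
tool_rot: [0.656, 3.071, 0.001]
ft_force: [-0.2, 0.2, 5.8]
grip_width: 0.0317
t: 9.6
position: [0.4893, 0.2434, 0.1242]
tool_rot: [-0.656, -3.071, 0.001]
ft_force: [0.5, 0.4, -1.2]
grip_width: 0.0315
```

View pics/w7.png

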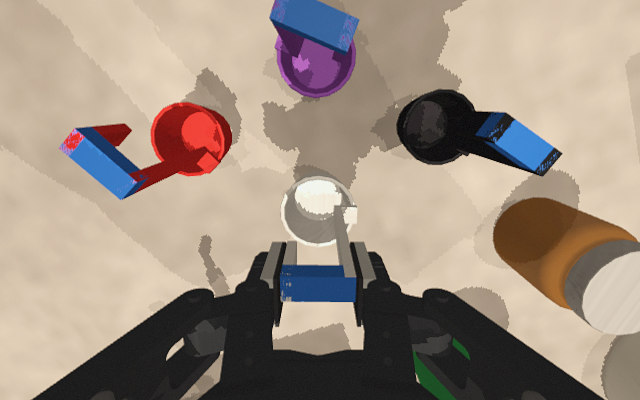

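View pics/s7.png

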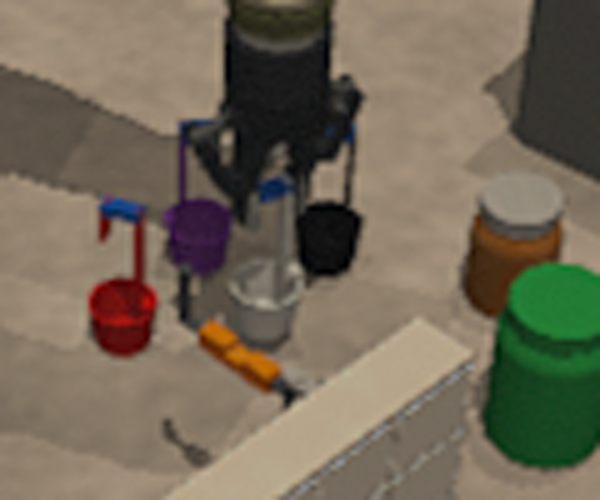

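```bash
python3 - <<'E'
from h import *
cs=get_calibration('scene');c=get_calibration('wrist')
print('canister top',onz(cs,(351,315),.13),'jar top',onz(cs,(410,333),.1), 'camera',-Ro.from_rotvec(c['rvec']).as_matrix().T@c['tvec'], get_obs()['position'])
u=np.array([np.cos(np.radians(84)),np.sin(np.radians(84))]);print(np.array([.5899,.0799])+.075*u)
E
python3 to.py 0.5975 0.1545 0.204 84
```

```text
canister top [0.69775404 0.29043112 0.13      ] jar top [0.60838416 0.40113918 0.1       ] camera [0.42211691 0.27491352 0.26709953] [0.49064195 0.2438068  0.12567486]
[0.59773963 0.15448914]
pos [0.4906 0.2438 0.1257] shift [-0.1341 -0.0377 -0.0782] jaw 65.89 az -0.3161 or 2.8255 tilt fix [ 0.0014  0.0017 -0.    ] j [ 0.31  0.31 -0.22  1.04 -0.    0.74] F [ 1.1  0.2 -0.2] t 9.7
```

```bash
python3 -m creep '[[0,0,0,0,0,-0.025,-0.4],[0,0,0,0,0,-0.05,-0.4],[0,0,-0.05,-0.01,-0.003,-0.07,-0.4],[0,0,-0.12,-0.03,-0.01,-0.078,-0.4],[0,0,-0.18,-0.055,-0.016,-0.078,-0.4]]'; python3 to.py 0.5975 0.1545 0.204 84
```

```text
t: 10.2
position: [0.5343, 0.2068, 0.2045]
tool_rot: [0.37, 3.116, 0.002]
ft_force: [0.1, 0.3, -1.3]
grip_width: 0.0318
pos [0.5343 0.2068 0.2045] shift [-0.0736 -0.036   0.0007] jaw 76.44 az -0.1319 or 3.0097 tilt fix [ 0.0016  0.0031 -0.    ] j [ 0.23  0.31 -0.02  1.24  0.    0.47] F [ 0.1  0.3 -1.3] t 10.2
```

```bash
python3 -m creep '[[0,0,-0.03,-0.02,-0.01,0,-0.4],[0,0,-0.08,-0.045,-0.022,0,-0.4],[0,0,-0.132,-0.068,-0.034,0,-0.4],[0,0,-0.132,-0.0725,-0.036,0,-0.4],[0,0,-0.132,-0.0725,-0.036,0,-0.4]]'; python3 to.py 0.5975 0.1545 0.204 84
python3 - <<'E'
from h import *
c=get_calibration('wrist');np.save('w8.npy',c,allow_pickle=True);im=read_camera('wrist');cv2.imwrite('pics/w8.png',im[:,:,::-1]);im=read_camera('side');crop(im,300,120,420,220,5,'pics/s8.png')
im=read_camera('scene');crop(im,250,150,390,290,4,'pics/c8.png')
E
```

```text
t: 10.7
position: [0.5956, 0.1536, 0.2019]
tool_rot: [-0.174, -3.136, -0.0]
ft_force: [-0.8, 0.8, -1.6]
grip_width: 0.0315
pos [0.5956 0.1536 0.2019] shift [-0.0018  0.0011 -0.0021] jaw 83.64 az -0.0062 or 3.1354 tilt fix [ 0.     -0.0006  0.    ] j [0.12 0.4  0.1  1.27 0.   0.23] F [-0.8  0.8 -1.6] t 10.7
```

View pics/w8.png

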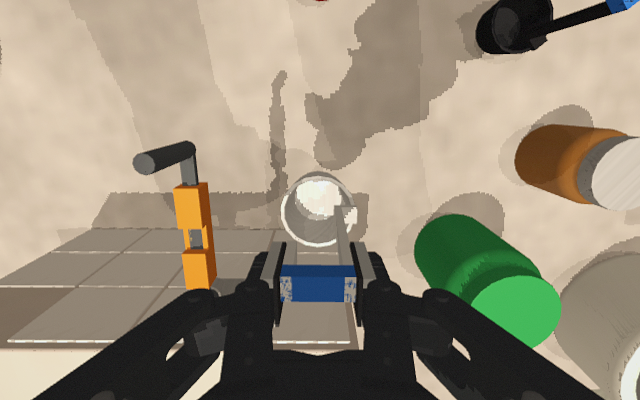

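View pics/s8.png

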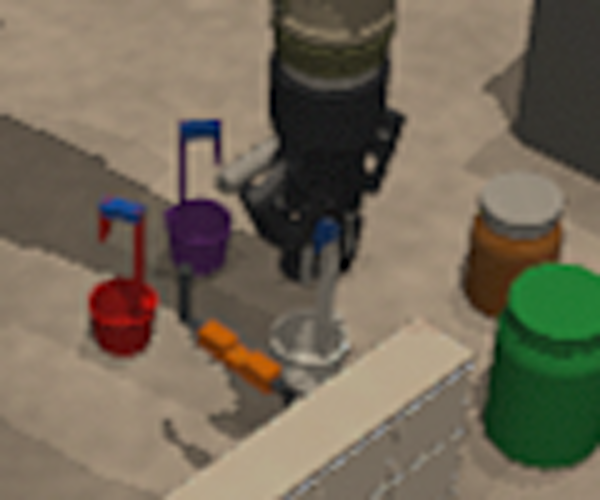

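View pics/c8.png

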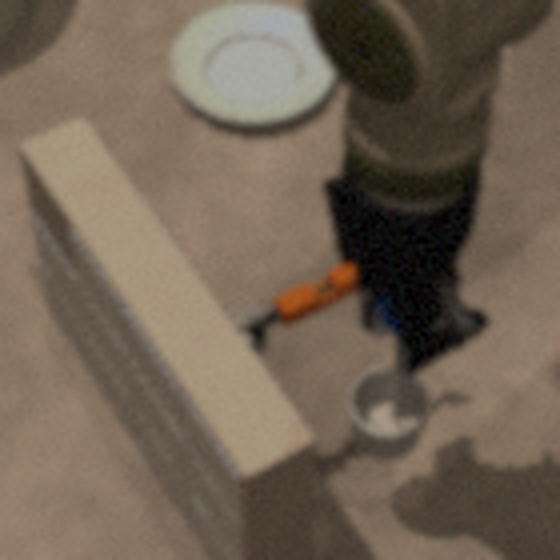

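Run:
```python
from h import *
im=cv2.imread('pics/w8.png')[:,:,::-1];crop(im,160,170,230,300,6,'pics/w8c.png')
```

```text
(no output)
```

View pics/w8c.png

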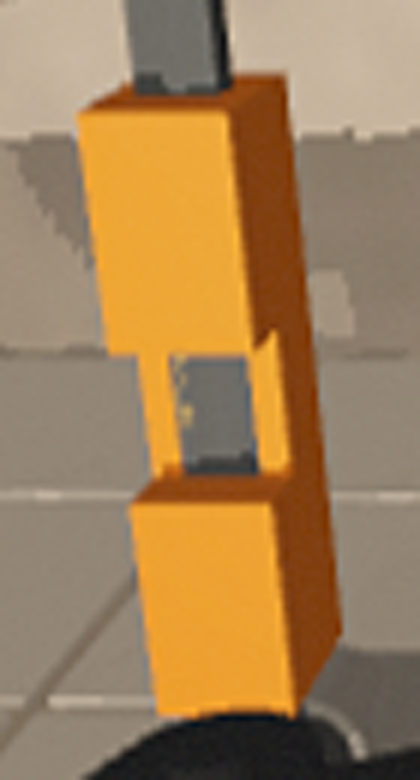

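Run:
```python
from h import *
c=np.load('w8.npy',allow_pickle=True).item()
g=lambda p,z:onz(c,np.array(p)/6+[160,170],z)[:2]
A=np.array([g(p,.178) for p in [(78,113),(230,110),(106,354),(257,350),(132,505),(273,502),(158,713),(296,716)]])
e=[(A[i]+A[i+1])/2 for i in (0,2,4,6)]
u=(e[0]-e[3])/np.linalg.norm(e[0]-e[3]);print('len',np.linalg.norm(e[0]-e[3]),'ang',np.degrees(np.arctan2(u[1],u[0])),[np.linalg.norm(A[i]-A[i+1]).round(4) for i in (0,2,4,6)])
nc=(e[1]+e[2])/2;sc=(e[0]+e[3])/2;print('notch width',np.linalg.norm(e[1]-e[2]),'notch ctr',nc,'saddle ctr',sc)
T=onz(c,(145,161),.215)[:2];print('tip',T,np.linalg.norm(T-sc))
C=np.array([onz(c,p,.232)[:2] for p in [(281,267),(356,267),(355,303),(281,303)]]);print('crown',C.mean(0),np.linalg.norm(C[1]-C[0]),np.linalg.norm(C[2]-C[1]));d=C[1]+C[2]-C[0]-C[3];print(np.degrees(np.arctan2(d[1],d[0])))
o=get_obs();print(o['position'])
```

```text
len 0.06366072968310545 ang 173.2185907293659 [np.float64(0.014), np.float64(0.0145), np.float64(0.0139), np.float64(0.014)]
notch width 0.016035363498900612 notch ctr [0.58962499 0.08130819] saddle ctr [0.58961228 0.08133814]
tip [0.53627626 0.08832483] 0.05379168756131833
crown [0.59237578 0.15476966] 0.03017980155438104 0.01689374176307729
83.66380108321111
[0.59443878 0.15486458 0.20228866]
```

```bash
python3 to.py 0.5903 0.0807 0.203 83.5
```

```text
pos [0.5944 0.1549 0.2023] shift [-0.0039 -0.0742 -0.0007] jaw 83.79 az 0.005 or -3.1366 tilt fix [ 0.0001 -0.0007  0.    ] j [0.12 0.4  0.1  1.27 0.   0.23] F [ 0.7 -0.2 -1.5] t 10.85
```

```bash
python3 -m creep '[[0,0,0.005,-0.001,-0.012,0,-0.4],[0,0,0.005,-0.002,-0.024,0,-0.4],[0,0,0.005,-0.004,-0.034,0,-0.4],[0,0,0.005,-0.004,-0.034,0,-0.4]]';python3 - <<'E'
from h import *
im=read_camera('side');crop(im,300,120,420,220,6,'pics/s9.png');im=read_camera('wrist');cv2.imwrite('pics/w9.png',im[:,:,::-1])
E
python3 to.py 0.5903 0.0807 0.203 83.5
```

```text
t: 11.25
position: [0.5957, 0.1183, 0.2026]
tool_rot: [0.182, 3.136, -0.001]
ft_force: [-0.2, -0.1, -1.4]
grip_width: 0.0316
pos [0.5956 0.1194 0.2025] shift [ 0.0009 -0.0391 -0.0005] jaw 83.41 az -0.0015 or 3.1401 tilt fix [ 0.0003  0.0003 -0.    ] j [0.07 0.39 0.08 1.26 0.   0.18] F [-0.4 -0.1 -1.2] t 11.35
```

View pics/s9.png

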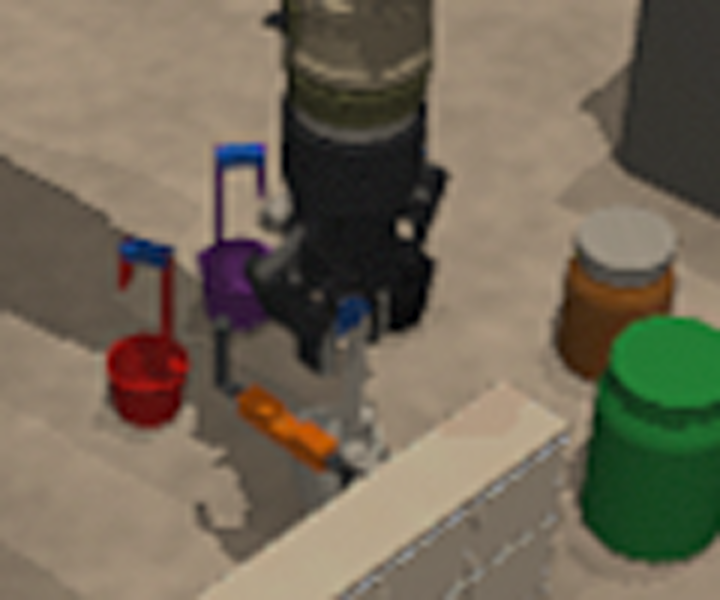

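View pics/w9.png

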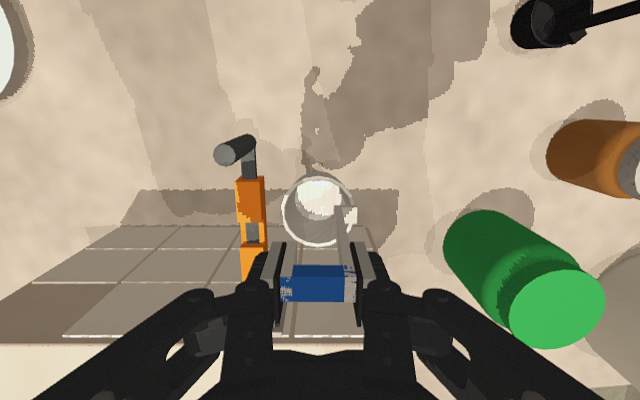

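```bash
python3 -m creep '[[0,0,0,0,-0.01,0,-0.4],[0,0,0,0.0005,-0.02,0,-0.4],[0,0,0,0.001,-0.03,0,-0.4],[0,0,0,0.001,-0.0385,0,-0.4],[0,0,0,0.001,-0.0385,0,-0.4]]';python3 - <<'E'
from h import *
im=read_camera('side');crop(im,300,120,420,220,6,'pics/s10.png');c=get_calibration('wrist');np.save('w10.npy',c,allow_pickle=True);im=read_camera('wrist');cv2.imwrite('pics/w10.png',im[:,:,::-1])
E
python3 to.py 0.5903 0.0807 0.203 83.5
```

```text
t: 11.85
position: [0.5901, 0.0805, 0.2024]
tool_rot: [0.181, 3.136, -0.0]
ft_force: [-0.6, 0.3, -0.2]
grip_width: 0.0317
pos [0.5902 0.0815 0.2024] shift [-0.0001 -0.0008 -0.0006] jaw 83.43 az -0.0012 or 3.1404 tilt fix [ 0.0003  0.0002 -0.    ] j [0.   0.36 0.05 1.25 0.   0.12] F [-0.2 -0.  -0.9] t 11.95
```

View pics/s10.png

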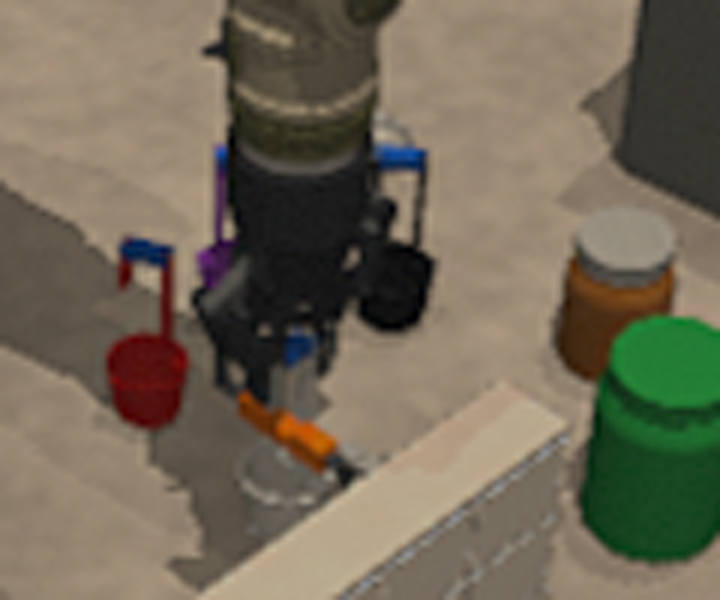

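View pics/w10.png

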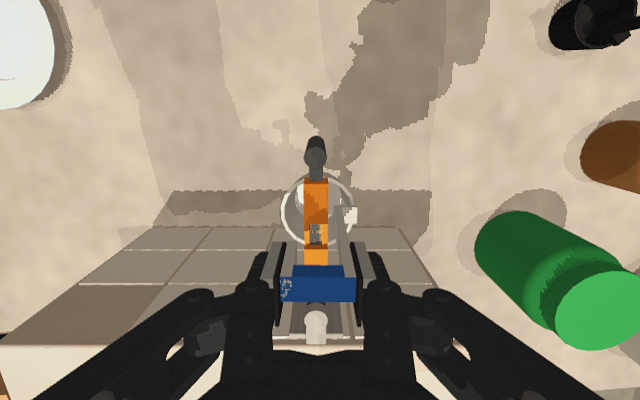

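```bash
python3 -m creep '[[0,0,0,0,-0.0008,0.012,-0.4],[0,0,0,0,-0.0008,0.024,-0.4],[0,0,0,0,-0.0008,0.034,-0.4],[0,0,0,0,-0.0008,0.04,-0.4],[0,0,0,0,-0.0008,0.04,-0.4]]'
python3 to.py 0.5903 0.0807 0.158 83.5;python3 - <<'E'
from h import *
im=read_camera('side');crop(im,300,120,420,220,6,'pics/s11.png');c=get_calibration('wrist');np.save('w11.npy',c,allow_pickle=True);im=read_camera('wrist');crop(im,250,140,390,340,3,'pics/w11.png')
E
```

```text
t: 12.45
position: [0.5891, 0.0812, 0.1606]
tool_rot: [-0.178, -3.134, 0.0]
ft_force: [-0.0, -1.3, -2.0]
grip_width: 0.0315
pos [0.5891 0.0812 0.1606] shift [-0.0012 -0.0004  0.0025] jaw 83.49 az -0.0001 or 3.1415 tilt fix [-0.0003 -0.0028  0.    ] j [ 0.    0.38 -0.03  1.16  0.    0.12] F [-0.  -1.3 -2. ] t 12.45
```

View pics/s11.png

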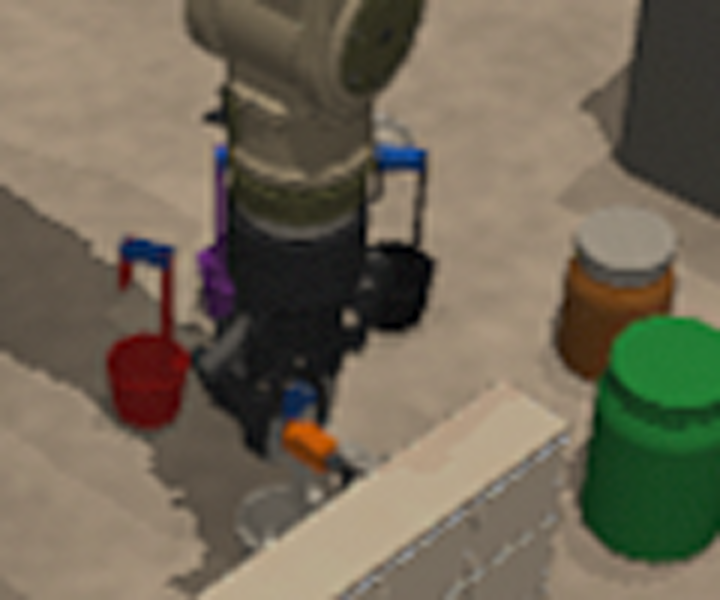

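View pics/w11.png

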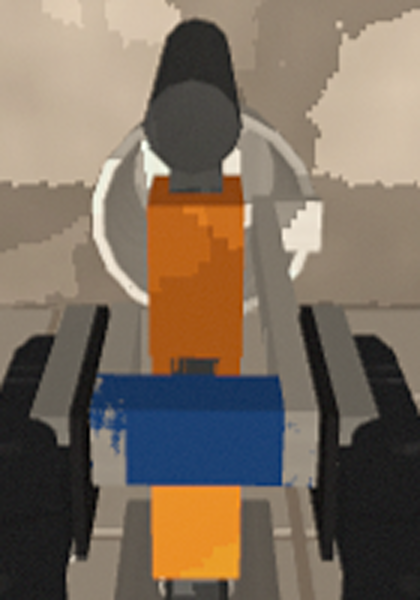

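Run:
```python
from h import *
c=np.load('w11.npy',allow_pickle=True).item();o=get_obs();P=o['position'];R=Ro.from_rotvec(o['tool_rot']).as_matrix()
im=cv2.imread('pics/w11.png')[:,:,::-1];crop(im,130,320,300,600,3,'pics/w11d.png')
for n,(x,y),z in [('notch outer edge',(195,358),.178),('same if floor .172',(195,358),.172),('crown outer bottom',(195,376),P[2]+.02),('crown outer top',(195,408),P[2]+.03),('crown inner top',(195,487),P[2]+.03),('saddle outer end',(195,206),.178),('saddle inner end',(195,578),.178)]:
    X=onz(c,(x/3+250,y/3+140),z);print(n,((X-P)@R).round(4)[:2])
```

```text
notch outer edge [ 0.0084 -0.0007]
same if floor .172 [ 0.0052 -0.0007]
crown outer bottom [ 0.0077 -0.0006]
crown outer top [ 0.0085 -0.0005]
crown inner top [-0.0039 -0.0006]
saddle outer end [ 0.0324 -0.0006]
saddle inner end [-0.0311 -0.0007]
```

View pics/w11d.png

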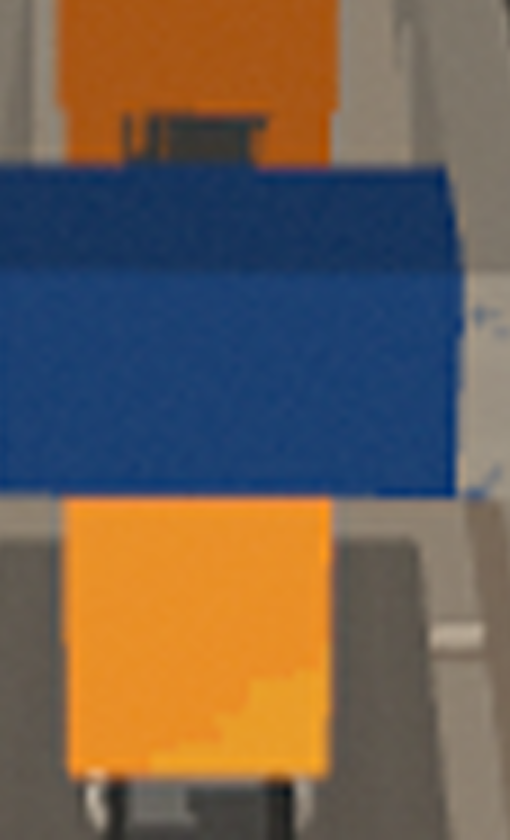

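```bash
python3 -m creep '[[0,0,0,-0.0015,-0.0005,0,-0.4],[0,0,0,-0.0015,-0.0005,0.002,-0.4],[0,0,0,-0.0015,-0.0005,0.002,-0.4]]'
python3 -m creep '[[0,0,0,0,0,0.001,-0.4],[0,0,0,0,0,0.001,-0.4]]'
python3 to.py 0.5903 0.0807 0.152 83.5
```

```text
t: 12.85
position: [0.5917, 0.0804, 0.1604]
tool_rot: [0.179, 3.136, 0.0]
ft_force: [0.6, 0.4, -1.8]
grip_width: 0.0313
t: 13.05
position: [0.5915, 0.0804, 0.1593]
tool_rot: [0.179, 3.136, 0.0]
ft_force: [0.2, -0.1, -1.6]
grip_width: 0.0312
pos [0.5915 0.0804 0.1593] shift [0.0012 0.0002 0.0073] jaw 83.48 az -0.0004 or 3.1412 tilt fix [ 0.  0. -0.] j [ 0.    0.38 -0.03  1.16  0.    0.11] F [ 0.2 -0.1 -1.6] t 13.05
```

Run:
```python
from h import *
o=get_obs();P=o['position'];c=get_calibration('wrist');im=read_camera('wrist');crop(im,285,200,350,340,5,'pics/w12.png');np.savez('w12.npz',P=P,r=o['tool_rot']);np.save('w12.npy',c,allow_pickle=True);print(P)
```

```text
[0.59150298 0.08038539 0.15930087]
```

View pics/w12.png

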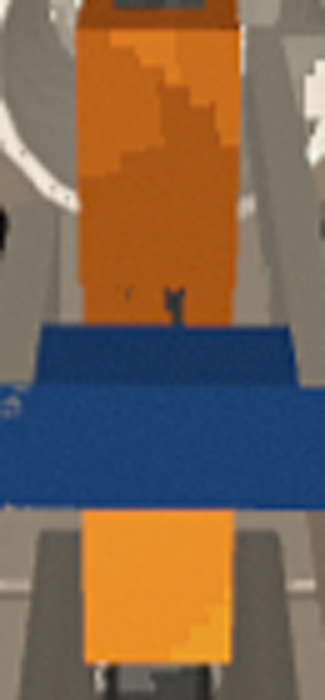

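Run:
```python
from h import *
c=np.load('w12.npy',allow_pickle=True).item();d=np.load('w12.npz');P=d['P'];R=Ro.from_rotvec(d['r']).as_matrix()
for n,y,z in [('saddle outer',30,.178),('notch outer edge',287,.178),('saddle inner',662,.178),('crown ob',325,P[2]+.02),('crown ot',385,P[2]+.03),('crown it',508,P[2]+.03)]:
    X=onz(c,(160/5+285,y/5+200),z);print(n,((X-P)@R).round(4)[:2])
```

```text
saddle outer [0.0339 0.0003]
notch outer edge [0.0101 0.0003]
saddle inner [-0.0296  0.0003]
crown ob [0.0071 0.0003]
crown ot [0.0072 0.0003]
crown it [-0.0045  0.0003]
```

```bash
python3 -m creep '[[0,0,0,0.0008,0,0.001,-0.4],[0,0,0,0.0008,0,0.002,-0.4],[0,0,0,0.0008,0,0.002,-0.4]]'
python3 -m creep '[[0,0,0,0,0,0.001,-0.4],[0,0,0,0,0,0.002,-0.4],[0,0,0,0,0,0.002,-0.4]]'
python3 to.py 0.5903 0.0807 0.152 83.5
```

```text
t: 13.4
position: [0.5906, 0.0805, 0.1571]
tool_rot: [-0.179, -3.136, -0.0]
ft_force: [-0.0, -0.2, -1.3]
grip_width: 0.0317
t: 13.7
position: [0.5906, 0.0805, 0.1551]
tool_rot: [-0.179, -3.136, 0.0]
ft_force: [0.2, -0.4, -1.1]
grip_width: 0.0314
pos [0.5906 0.0805 0.1551] shift [0.0004 0.0002 0.0031] jaw 83.48 az -0.0003 or 3.1413 tilt fix [-0.0001 -0.0003  0.    ] j [ 0.    0.39 -0.04  1.15 -0.    0.11] F [ 0.2 -0.4 -1.1] t 13.7
```

```bash
python3 -m creep '[[0,0,0,0,0,0.001,-0.4],[0,0,0,0,0,0.0015,-0.4],[0,0,0,0,0,0.0015,-0.4]]'
python3 -m creep '[[0,0,0,0,0,0.001,-0.4],[0,0,0,0,0,0.001,-0.4]]'
python3 -m creep '[[0,0,0,0,0,0.001,-0.4],[0,0,0,0,0,0.001,-0.4]]'
```

```text
t: 14.0
position: [0.5907, 0.0805, 0.1537]
tool_rot: [-0.179, -3.136, 0.0]
ft_force: [-0.3, 0.2, -1.7]
grip_width: 0.0314
t: 14.2
position: [0.5907, 0.0805, 0.1527]
tool_rot: [-0.179, -3.136, 0.0]
ft_force: [0.7, -1.1, -1.6]
grip_width: 0.0317
t: 14.4
position: [0.5908, 0.0805, 0.152]
tool_rot: [0.179, 3.136, 0.0]
ft_force: [0.5, -0.5, 0.6]
grip_width: 0.0314
```

```bash
python3 -m creep '[[0,0,0,0,0,0.0005,-0.4],[0,0,0,0,0,0.0005,-0.4]]'
python3 -m creep '[[0,0,0,0,0,0,-0.22],[0,0,0,0,0,0,-0.1],[0,0,0,0,0,0,0.1],[0,0,0,0,0,0,0.2],[0,0,0,0,0,0,0.2]]'
python3 to.py 0.5903 0.0807 0.152 83.5
python3 - <<'E'
from h import *
im=read_camera('wrist');crop(im,200,100,440,340,3,'pics/w13.png')
im=read_camera('side');crop(im,300,120,420,220,6,'pics/s13.png')
E
```

```text
t: 14.6
position: [0.5909, 0.0805, 0.1519]
tool_rot: [0.179, 3.136, -0.0]
ft_force: [-1.8, 0.5, 4.0]
grip_width: 0.0315
t: 15.1
position: [0.5908, 0.0805, 0.1512]
tool_rot: [-0.179, -3.136, 0.0]
ft_force: [-0.2, -0.1, 0.0]
grip_width: 0.0511
pos [0.5908 0.0805 0.1512] shift [ 0.0005  0.0002 -0.0008] jaw 83.48 az -0.0004 or 3.1412 tilt fix [-0.     -0.0001  0.    ] j [ 0.    0.39 -0.05  1.14 -0.    0.11] F [-0.2 -0.1  0. ] t 15.1
```

View pics/w13.png

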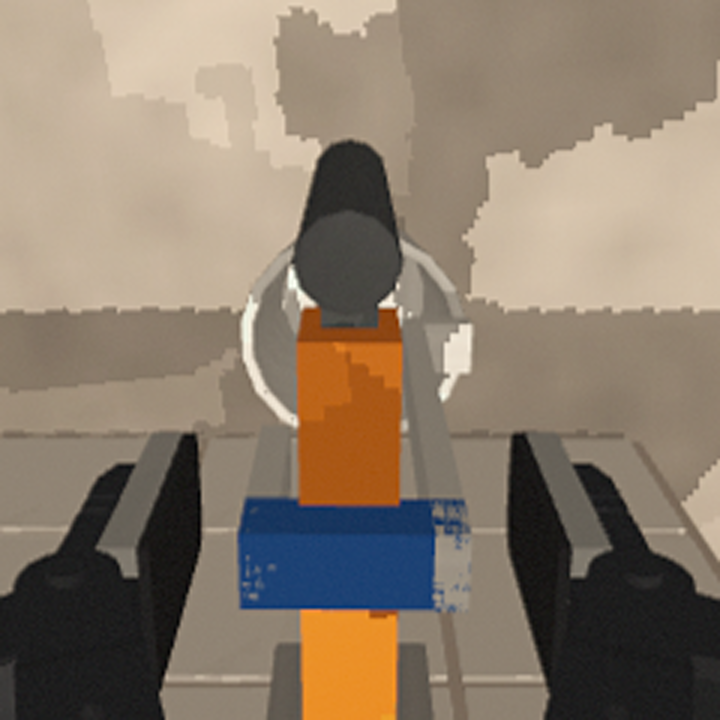

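View pics/s13.png

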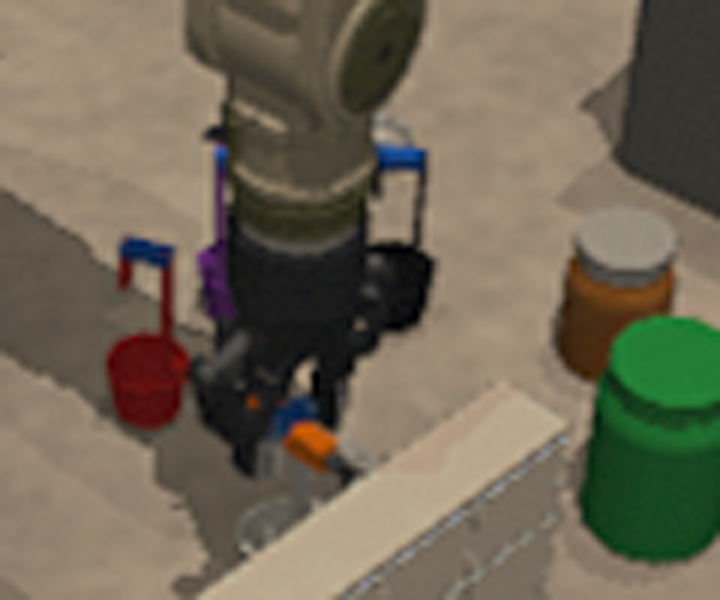

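```bash
python3 -m creep '[[0,0,0,0,0,-0.01,0.2],[0,0,0,0,0,-0.03,0.2],[0,0,0,0,0,-0.06,0.2],[0,0,0,0,0,-0.1,0.2],[0,0,0,0,0,-0.14,0.2]]'
python3 -m creep '[[0,0,0,0.02,0,0,0.2],[0,0,0,0.05,0,0,0.2],[0,0,0,0.08,0,0,0.2],[0,0,0,0.1,0,0,0.2],[0,0,0,0.1,0,0,0.2]]'
python3 - <<'E'
from h import *
c=get_calibration('wrist');np.save('w14.npy',c,allow_pickle=True);im=read_camera('wrist');cv2.imwrite('pics/w14.png',im[:,:,::-1]);crop(im,260,200,380,330,5,'pics/w14c.png')
im=read_camera('side');crop(im,300,120,420,220,6,'pics/s14.png')
im=read_camera('scene');crop(im,230,150,370,290,4,'pics/c14.png')
E
```

```text
t: 15.7
position: [0.5903, 0.0805, 0.2933]
tool_rot: [-0.179, -3.137, -0.0]
ft_force: [0.6, 0.0, 0.7]
grip_width: 0.0513
t: 16.2
position: [0.4893, 0.0922, 0.2929]
tool_rot: [0.177, 3.136, 0.0]
ft_force: [0.6, -1.2, -0.0]
grip_width: 0.0516
```

View pics/w14.png

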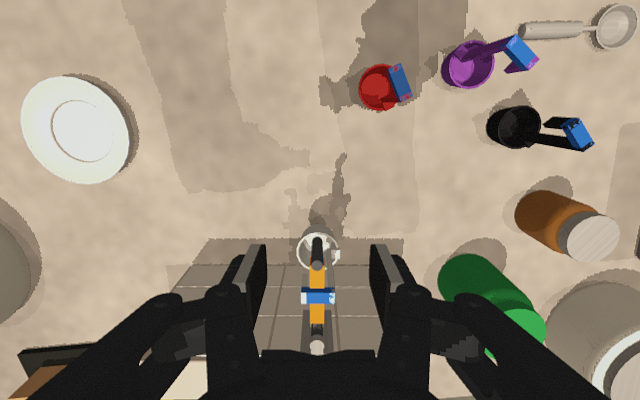

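View pics/s14.png

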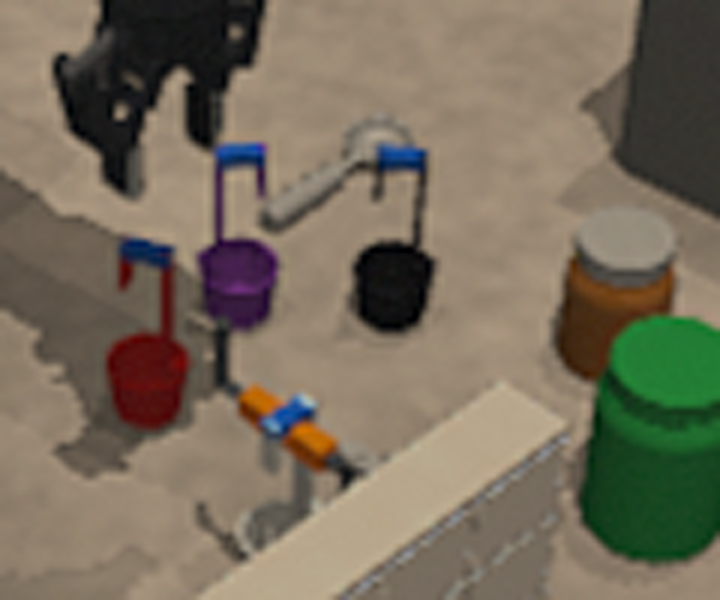

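View pics/c14.png

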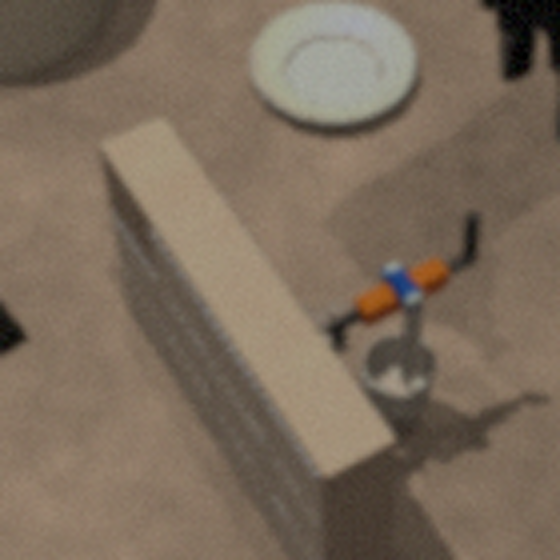

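```bash
python3 -m creep '[[0,0,0,0,0,0,0.2],[0,0,0,0,0,0,0.2],[0,0,0,0,0,0,0.2],[0,0,0,0,0,0,0.2],[0,0,0,0,0,0,0.2]]' >/dev/null
python3 - <<'E'
from h import *
a=cv2.imread('pics/w14.png')[:,:,::-1].astype(int);c=get_calibration('wrist');im=read_camera('wrist');np.save('w15.npy',c,allow_pickle=True)
d=np.abs(im.astype(int)-a)[220:345,270:365].max(2);print('moved px',(d>60).sum())
crop(im,270,220,370,350,6,'pics/w15c.png')
E
```

```text
moved px 208
```

View pics/w15c.png

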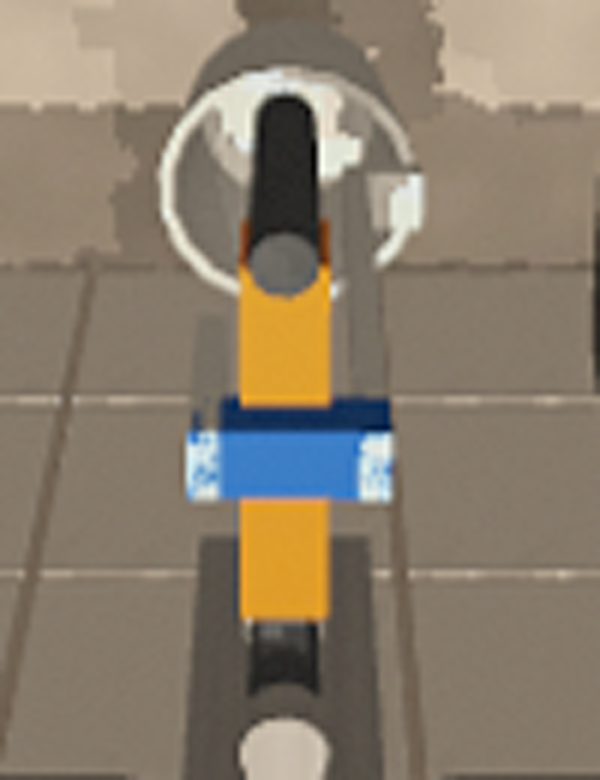

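```bash
python3 -m creep '[[0,0,0,0,0,0,0.2],[0,0,0,0,0,0,0.2],[0,0,0,0,0,0,0.2],[0,0,0,0,0,0,0.2],[0,0,0,0,0,0,0.2]]' >/dev/null;python3 - <<'E'
from h import *
c=np.load('w15.npy',allow_pickle=True).item()
g=lambda p,z:onz(c,np.array(p)/6+[270,220],z)[:2]
T=g((286,265),.215);a=g((284.5,404),.178);b=g((284.5,619),.178);u=(T-b)/np.linalg.norm(T-b)
print('tip',T,'(stop 0.5384-0.5390,0.0862 at stop)','bar ang',np.degrees(np.arctan2(*u[::-1])))
C=np.array([g(p,.182) for p in [(187,430),(393,430),(393,499),(187,499)]]);print('crown',C.mean(0),np.linalg.norm(C[0]-C[1]),np.linalg.norm(C[1]-C[2]));
for z in (.178,.182,.188): print(z,np.linalg.norm(g((187,499),z)-g((393,499),z)))
ca=get_calibration('wrist');A=read_camera('wrist').astype(int)
S=read_camera('side').astype(int)
import time
B=read_camera('wrist').astype(int);d=np.abs(A-B)[220:345,270:365].max(2);print('moved',(d>60).sum(),get_obs()['t'])
# saddle edges relative line
E
```

```text
tip [0.53701297 0.08717225] (stop 0.5384-0.5390,0.0862 at stop) bar ang 173.32415185362203
crown [0.58982731 0.0817703 ] 0.03190795351524607 0.012470045512373983
0.178 0.03282832624899297
0.182 0.032312748092995724
0.188 0.031539380858999835
moved 67 17.55
```

Run:
```python
from h import *
o=get_obs();print(o['t'],o['ft_force'],np.abs(o['joint_vel']).max());print(close_job())
```

```text
17.55 [-0.86252647 -0.68748043  0.0540519 ] 0.0017446751378903125
the job is handed in; nothing more can be done
None
```

The hook is fully out, the aluminium scoop hangs in the saddle's notch, and I handed the job in at 17.6 s.

- **Hook:** I swung it out by its stub with the jaws loosely round it. It stopped moving at its stop while my push rose to about 18 N. My last picture has the bar at 173.3°, square to the tile lines.
- **Scoop:** I took the aluminium one by its blue U with about 30 N and brought it in sideways onto the bar. I lined it up with the notch in the wrist view, then lowered it in 1–2 mm steps. It met nothing at saddle-top height and touched the notch floor at the predicted depth with about 4 N.
- **Last checks:** After I let go and backed off, the blue crown is centred within about 1 mm and sits down in the notch. The scoop hangs upright and the gripper is well clear. The look-alikes, canister, jar, saucer and teaspoon look undisturbed in the pictures.
- **Checks that disagreed a little:**
  - My position readings from different views differ by 1–2 mm.
  - Two comparisons of pictures taken before handing in found 208 and then 67 changed pixels around the scoop. I put these down to the arm settling and picture noise, since I saw no movement.

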